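# Free the plate tray of a dead sample loader through its release hole

### The job

The sample loader has lost power with a well plate locked inside. Take the release pin (the slim bare-metal one with the disc collar) from the tool stand and push it down the small release hole in the top of the loader until the catch lets go and the tray springs out a little. Put the pin back upright in its place in the stand, then draw the tray straight out to its stop with the plate still lying in its nest; leave the other things on the bench alone.

Things in the scene. Friction and masses are not known exactly. Their poses are not given: they have to be found in the camera images.
- loader: Fixed sample loader: low white and grey box, 290 mm deep (its x), 240 wide (its y), 100 high, with a white drive housing 45 mm higher across the rear of its top (its x 57 to 143 mm). Origin: centre of its underside, on the bench. Its +x points from front to rear; the front is at its x = -145 mm and the tray comes out there along -x. Upright, turned about the vertical only
- release_hole (a point): Centre of the mouth of the round release hole, 11 mm across, in a steel bushing 25 mm across, on the loader's flat top deck (6 mm thick, top 100 mm above the bench), at the loader's x = -55, y = +92 mm. The hole goes straight down; the arm of the catch lies hidden below it, 38 mm under the mouth
- catch (a joint): Angle of the hidden catch (rad): 0 at rest, about 0.23 where it lets the tray go, 0.45 at its end stop. A flat steel arm under the hole, at least 18 x 18 mm: pushed 7 to 8 mm down (45 to 46 mm below the hole's mouth) it lets go, at 12 to 13 mm it meets its stop. It takes about 6 N to let go and 8 to 10 N at the stop; it springs back when the pin is withdrawn
- tray (a joint): How far the tray is out along the loader's -x (m): 0 shut and locked, its front panel flush with the loader's front, nothing to hold; once the catch lets go a spring pushes it out to about 0.063, where it stays; 0.140 fully out, at its stop. It slides with about 1 N of friction and light drag and stays where it is left; pushed right back in (12 to 15 N) it locks again
- tray_front (a point): Middle of the top edge of the tray's upright front panel, moving with the tray. Panel: 10 mm thick (along the loader's x), 160 mm wide, 16 to 74 mm above the bench. Behind it 38 mm of bare tray floor (28 mm above the bench) are free before the plate; with the tray sprung out 50 mm are open between panel and loader, so it can be taken from above, one finger before and one behind
- tray_nest (a point): Middle of the plate's nest, on the tray floor 28 mm above the bench, moving with the tray, 91 mm behind the middle of the front panel. Four lips 5 mm high hold the plate with 2 mm of play
- plate: Loose white 96-well plate, 85.5 mm (its x, along the tray's travel) by 127.8 mm by 14.4 mm, 60 g, lying in the tray's nest, hidden while the tray is shut. Origin: centre of its underside
- stand: Fixed tool stand: white bar 190 mm long (its x), 50 wide, 26 thick on two metal ends, its top 80 mm above the bench, open below down to a 5 mm base plate. Three round slots 13 mm across go down through the bar at its x = -65, 0 and 65 mm, y = 0; the release pin and two screwdrivers stand in them, in any order. Origin: centre of its underside; z up
- pin: Loose release pin, 70 g, upright in a slot of the stand: slim straight metal handle, 17 mm diameter, 58 mm long, fine dark grooves; below it a disc collar, 22 mm diameter, 4 mm thick, resting on the bar; below that a steel rod, 5 mm diameter, reaching 65 mm below the collar's underside. Origin: centre of the collar's underside; +z up along the handle, its top at z = 62 mm
- pin_tip (a point): Rounded lower end of the pin's rod, 65 mm below the pin's origin along its axis
- screwdriver: Screwdriver with a waisted fluted black plastic handle 28 mm in diameter and 85 mm high, standing in the stand. Not needed. Origin: underside of the handle, on the bar
- hex_driver: Stubby driver with a waisted fluted black plastic handle 33 mm in diameter and 58 mm high, standing in the stand. Not needed. Origin: underside of the handle, on the bar
- tip_box: Bystander: pipette tip box, grey with clear lid, 124 x 89 x 81 mm. Origin: centre of its underside
- tube_rack: Bystander: white rack with four capped tubes, 110 x 190 mm, 116 mm high. Origin: centre of its underside
- beaker: Bystander: empty glass beaker, 68 mm across, 85 mm high. Origin: centre of its underside

How it is judged:
By the outcome, as a careful person would: the job done as asked, in the order asked, and still so for the second after the job is handed in, with the robot touching nothing.
It also fails if it takes over 62 s, if anything falls off the work surface, if the arm or the gripper's body presses on something with over 40 N, if the wrist force passes 120 N, or if a joint passes its speed limit or range.

### The arm

A 6-joint arm with a two-finger parallel gripper is mounted at the origin on the work surface. World frame = base frame: x ahead of the robot, y to its left, z up, the work surface at z = 0. Lengths are in m, angles in rad, forces in N, time in s.
With the tool pointing down it reaches from about 0.35 to 0.775 m from the base axis. Payload 7.3 kg.
Tool frame: the origin (TCP) lies on the centre line of the jaws, within the pads' length; the fingertips stand 14 mm ahead of it and the grasp point (between the pads) lies 5 mm behind it; z points along the fingers, y is the direction in which the jaws open and shut (so a half turn about z gives the same grasp; the last joint's range is limited). The gripper opens to 92 mm and grips with 3 to 60 N. Pads are 19 mm wide; open, the fingers measure 130 mm over their backs; the gripper's body (75 mm by 190 mm) begins 47 mm behind the grasp point.
Start: joints at [-1.494, 0.342, 1.524, -0, 1.275, -0.146], TCP at [0.116, -0.512, 0.241] pointing down, gripper open.
Joint ranges: [-2.53, 2.53], [-0.77, 2.02], [0.04, 2.7], [-1, 4.14], [0.28, 2.66], [-3.11, 3.11]. Speed limits (rad/s): [2.57, 2.57, 3.14, 3.14, 3.14, 3.14].

### API

Orientations are given as [roll, pitch, yaw] about the fixed x, y, z axes, in that order (R = Rz(yaw) Ry(pitch) Rx(roll)).
In Python, from cell import telemetry, cams, robot gives the robot as it stands.
- The arm moves only by the tool servo_tool, never from a script. Its argument "targets" is text: rows parted by semicolons, each of 4 numbers parted by spaces: the shift along the tool's x, y, z in mm, then the turn about the tool's z in rad. In form: x y z yaw; .... A call has 1 to 20 rows; each row shifts and turns the pose as measured when the row begins, along the tool's axes as they then stand; what a row does not reach is not made up. A row lasts 1/8 s, in which the tool goes at most 62.5 mm and 10.7 degrees, less where a joint would pass 70% of its speed; a pose out of reach is approached as far as the arm can. A call with a gripper value outside its range is refused whole. "hand" is the opening, from 0 (shut) to 1 (fully open), set as the call begins (left out, the last holds). The fingers move at their own pace and stop on an object; "squeeze" is the grip in N (left out, the last holds). Time passes only in rows, so rows that do not move let the fingers close. It gives the time, the measured TCP pose, the force and the opening at its end, in the units of the state.
- telemetry.observe(): the state, without advancing time (a new reading comes with each control period).
- cams.read_camera(name): name is "scene" or "top" or "wrist"; returns a dict with "color" (480x640x3 uint8, red, green, blue), "K" (3x3 intrinsics, pixels), "R" (3x3) and "t" (3): a world point X has camera coordinates R X + t. Camera axes: x right, y down, z forward; pixel columns grow to the right and rows downward; lengths in m; the calibration is good to about 2 mm. A picture is of the moment at which its call begins. There is no depth.
- robot.hand_in(): hands the job in, once; it reports no verdict.
Trained networks look in a picture, given as the dict that the camera call returned (one of the last four; its "shot" number tells which), for a name from the list of things; names that differ only in an ending like _2 or _b are one class to them, and where a whole thing is asked for, a point or a joint stands for the part that bears it (a point fixed in the world has none). Each returns a list of dicts, best first, with "score" (0 to 1); they miss things now and then, are a little off and sometimes report something else, mostly with a low value. They report only what shows in the picture. A call takes as long as a camera call.
- cams.cut_out(picture, query): "region" (480x640 bool, what is visible of it) and "extent" ([centre column, centre row, width, height] in pixels, round what is visible of it).
The state is a dict: "time": time; "qpos": joint angles; "qvel": joint speeds; "joint_efforts": joint torques, N m; "tool_pos": TCP position; "tool_rot": TCP orientation; "contact_force": force on the tool from outside, world axes, zero at the start; "torque": the same for the moment, N m; "opening": finger opening in m.
Only numpy, scipy, OpenCV 4.12 (cv2) and the standard library are available. Lean on these libraries where they do the work, as an engineer would, in place of code of your own. Each camera call takes 0.05 s, during which the arm holds its last target.

## Working session

There is one attempt and no reset: what is moved stays moved. The work goes in short steps, Python scripts to look and compute and a tool call to move; the robot and the scene stay as the last step left them, time stands still between calls to the robot, and variables do not carry over. Pictures are saved under pics/ and viewed, and the job is handed in when it is done.

Besides the shell and the picture viewer there is one more tool, called as name(argument=value, ...) on one line, values as JSON. servo_tool: Moves the arm, as the interface text tells. Its arguments: {"type":"object","properties":{"targets":{"type":"string"},"hand":{"type":"number"},"squeeze":{"type":"number"}},"required":["targets"]}

```bash
ls; mkdir -p pics; python3 - <<'E'
from cell import telemetry,cams,robot
import cv2,numpy as np
s=telemetry.observe();print(s)
for n in ["scene","top","wrist"]:
    p=cams.read_camera(n);cv2.imwrite(f"pics/{n}0.png",p["color"][:,:,::-1]);print(n,p["shot"],p["K"].tolist(),p["R"].tolist(),p["t"].tolist())
    for q in ["loader","release_hole","stand","pin","screwdriver","hex_driver","tray_front"]:
        r=cams.cut_out(p,q);print(q,[(round(float(d["score"]),2),np.round(d["extent"],1).tolist()) for d in r[:2]])
E
```

```text
pics
{'time': 0.0, 'qpos': array([-1.49399766e+00,  3.42692584e-01,  1.52504316e+00, -2.19481593e-05,
        1.27532810e+00, -1.45988691e-01]), 'qvel': array([ 0.00046962, -0.0006028 , -0.00100194,  0.00094149,  0.00049432,
        0.00019155]), 'joint_efforts': array([-1.76540649e-03, -4.31245565e+01, -2.44220263e+01,  7.16583082e-02,
        5.58322587e-02, -9.73074975e-05]), 'tool_pos': array([ 0.11599007, -0.51163882,  0.24005144]), 'tool_rot': array([-3.14013406e+00, -1.93249978e-04,  2.22793625e-01]), 'contact_force': array([-0.82925381,  0.35072642,  0.46432612]), 'torque': array([0.0247936 , 0.00471632, 0.01508305]), 'opening': 0.0920679992893859}
scene 1 [[463.86329798585086, 0.0, 329.8349087773703], [0.0, 463.86329798585086, 239.49962457084345], [0.0, 0.0, 1.0]] [[-0.3290309563713063, 0.9443019190068129, 0.005702237230578228], [0.6024551599419276, 0.21456074343670703, -0.7687727021917689], [-0.727177014219186, -0.2495146751915363, -0.6394966902614371]] [0.24096880310296467, -0.2505251662197598, 1.3474602012777273]
loader [(0.84, [499.1, 304.4, 201.3, 172.5])]
release_hole 
[... 884 characters left out ...]
291.7, 14.2, 13.4])]
screwdriver [(0.74, [396.9, 292.1, 10.6, 12.7])]
hex_driver [(0.75, [421.5, 289.4, 17.8, 14.1]), (0.54, [394.0, 288.8, 13.8, 11.4])]
tray_front [(0.61, [251.6, 255.9, 7.2, 63.7]), (0.26, [395.4, 291.7, 11.8, 15.4])]
wrist 3 [[394.75958338714287, 0.0, 318.8084433335247], [0.0, 394.75958338714287, 234.33804318329766], [0.0, 0.0, 1.0]] [[0.2206603502729737, -0.975349922032296, 0.001240729222366547], [-0.9322487668768721, -0.21053494889753196, 0.2942571527580349], [-0.28674247413656806, -0.06608755468549522, -0.955725477656493]] [-0.5237876743711227, -0.0374836106767285, 0.39182429494358195]
loader []
release_hole []
stand []
pin []
screwdriver []
hex_driver []
tray_front []
```

View pics/scene0.png

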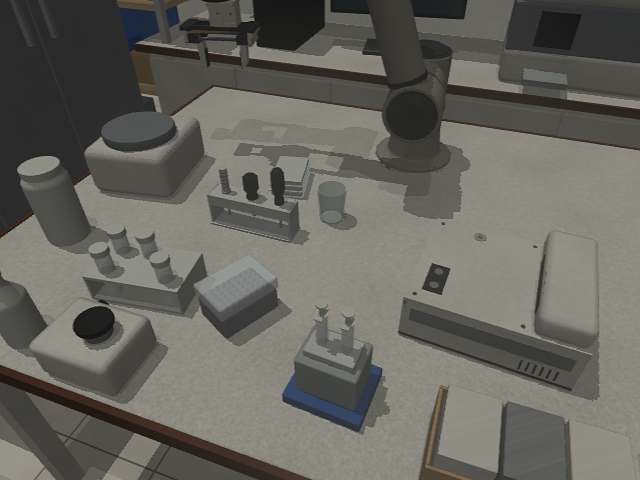

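View pics/top0.png

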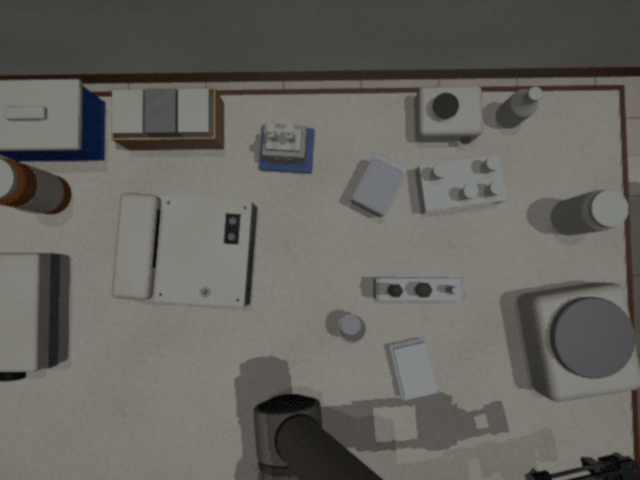

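View pics/wrist0.png

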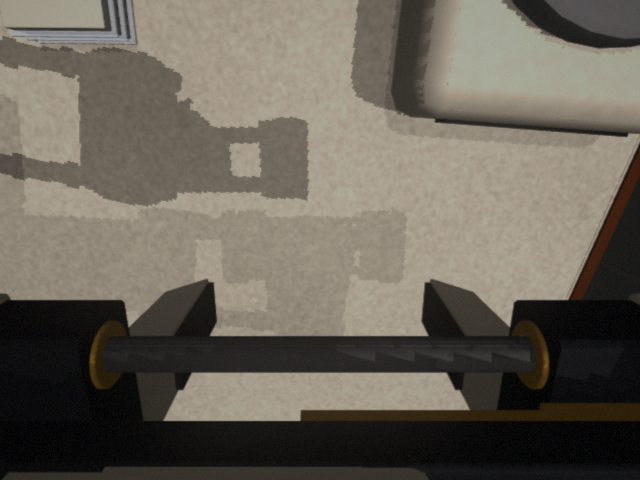

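Scene: the pin is at about (225,180), with the release hole at (481,237). Top view: the pin is at (449,289) and the hole at (205,292), with the loader front on the right side (-y). I'll zoom in to measure.

```bash
cat > h.py <<'E'
import numpy as np,cv2
def ray(p,uv,z):
    K,R,t=map(np.asarray,(p["K"],p["R"],p["t"]))
    d=R.T@np.linalg.solve(K,[uv[0],uv[1],1]);c=-R.T@t
    return c+d*(z-c[2])/d[2]
def proj(p,X):
    x=np.asarray(p["R"])@np.asarray(X)+p["t"];x=np.asarray(p["K"])@x;return x[:2]/x[2]
def crop(p,x0,y0,w,h,f,name):
    c=p["color"][y0:y0+h,x0:x0+w,::-1];c=cv2.resize(c,None,fx=f,fy=f,interpolation=cv2.INTER_CUBIC)
    cv2.imwrite(name,np.clip(c.astype(float)*1.5,0,255).astype(np.uint8))
E
python3 - <<'E'
from cell import cams
from h import *
import pickle
d={n:cams.read_camera(n) for n in["top","scene"]}
pickle.dump(d,open("d.pkl","wb"))
crop(d["top"],105,180,160,140,5,"pics/tl.png")
crop(d["top"],365,265,110,50,7,"pics/ts.png")
crop(d["scene"],390,210,220,180,3,"pics/sl.png")
crop(d["scene"],200,160,110,85,7,"pics/ss.png")
E
```

```text
(no output)
```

View pics/tl.png

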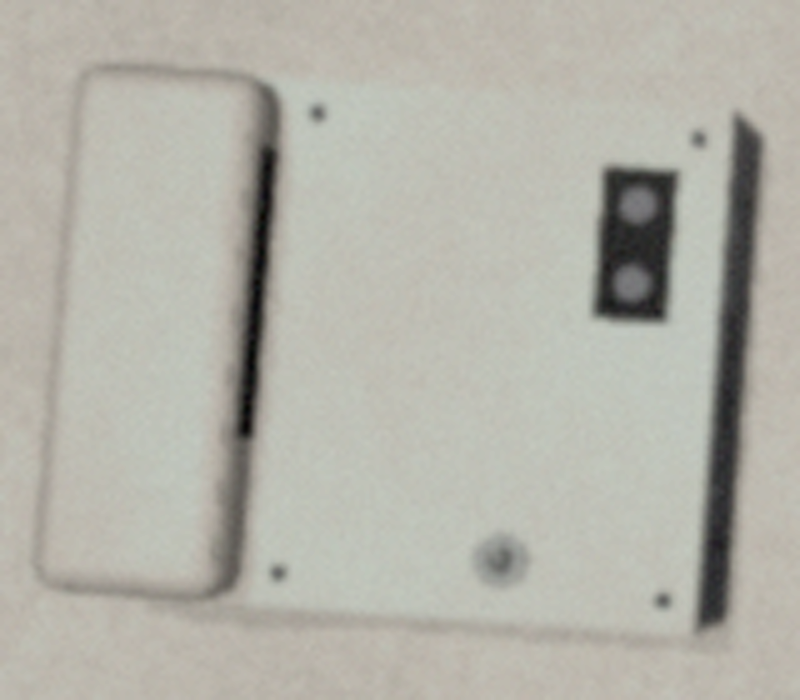

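View pics/ts.png

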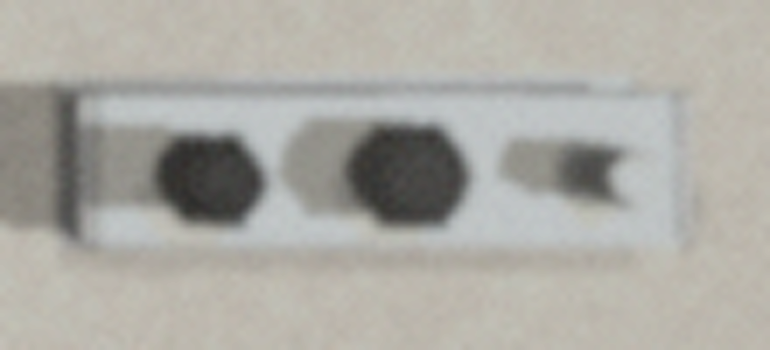

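View pics/sl.png

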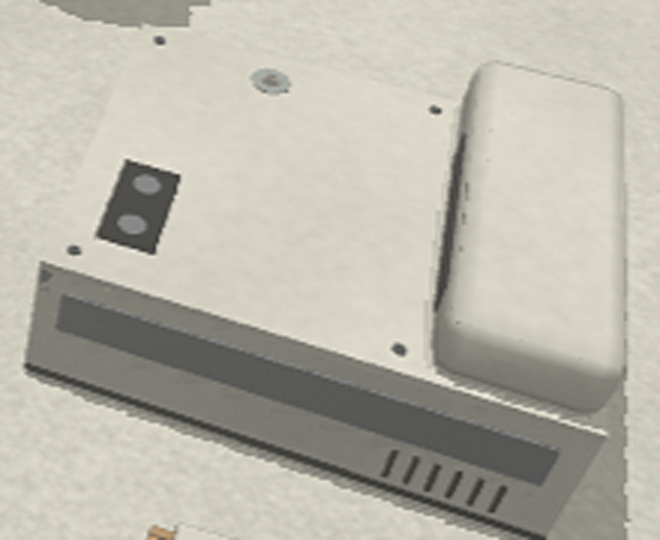

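View pics/ss.png

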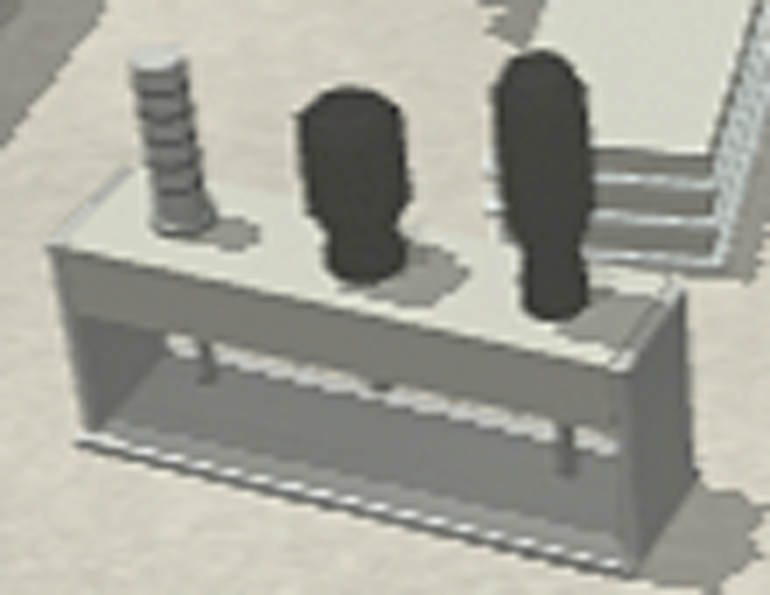

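```bash
python3 - <<'E'
from h import *
import pickle
d=pickle.load(open("d.pkl","rb"));T,S=d["top"],d["scene"]
c=lambda x,y,f,x0,y0:((x+.5)/f-.5+x0,(y+.5)/f-.5+y0)
tl=lambda x,y,z=.1:ray(T,c(x,y,5,105,180),z)
sl=lambda x,y,z=.1:ray(S,c(x,y,3,390,210),z)
ts=lambda x,y,z:ray(T,c(x,y,7,365,265),z)
ss=lambda x,y,z:ray(S,c(x,y,7,200,160),z)
np.set_printoptions(precision=4,suppress=True)
print("hole",tl(501,560),sl(271,81))
A=[tl(317,113),tl(698,139),tl(662,600),tl(278,573)]
B=[sl(399,350),sl(74,250),sl(160,41),sl(436,110)]
for P in (A,B):
    print(np.array(P)); 
    for i,j,s in((1,0,90),(2,3,90)):
        v=P[i]-P[j]; print("len",np.linalg.norm(v),"yaw of loader x",np.degrees(np.arctan2(-v[1],-v[0])))
    for i,j in((1,2),(0,3)):
        v=P[j]-P[i];print("y axis",np.linalg.norm(v),np.degrees(np.arctan2(v[1],v[0]))-90)
print("front corners",tl(735,112),tl(698,633),sl(42,263))
print("pin scene top",ss(160,57,.142),"collar bottom",ss(184,222,.082), "top cam", ts(622,185,.142),ts(590,180,.142))
print("stand top", [ts(*p,.08) for p in((72,90),(685,90),(690,247),(72,247))])
print("stand scene",[ss(*p,.08) for p in((48,247),(625,370),(685,290),(130,170))])
print("hex",ss(352,98,.138),ts(408,175,.138),"sd",ss(543,60,.165),ts(210,180,.165))
E
```

```text
hole [0.4574 0.2115 0.1   ] [0.459  0.2116 0.1   ]
[[0.6616 0.2965 0.1   ]
 [0.648  0.1221 0.1   ]
 [0.4388 0.1386 0.1   ]
 [0.4524 0.3127 0.1   ]]
len 0.17486955813222393 yaw of loader x 85.52254600457645
len 0.17464192334753814 yaw of loader x 85.54915723139814
y axis 0.2098000799299528 85.50840253607677
y axis 0.20988126027254492 85.57055549368604
[[0.664  0.2956 0.1   ]
 [0.6497 0.1212 0.1   ]
 [0.4407 0.1377 0.1   ]
 [0.4536 0.3124 0.1   ]]
len 0.17494069014164718 yaw of loader x 85.31508215275053
len 0.17521303992758863 yaw of loader x 85.77548723133391
y axis 0.20971222702564352 85.49639930923436
y axis 0.21111947416524382 85.42281257816992
front corners [0.6602 0.1052 0.1   ] [0.4239 0.1223 0.1   ] [0.6655 0.1064 0.1   ]
pin scene top [ 0.4603 -0.3427  0.142 ] collar bottom [ 0.4623 -0.3425  0.082 ] top cam [ 0.4561 -0.3385  0.142 ] [ 0.4578 -0.3286  0.142 ]
stand top [array([ 0.4859, -0.1752,  0.08  ]), array([ 0.4842, -0.3758,  0.08  ]), array([ 0.4329, -0.3763,  0.08  ]), array([ 0.4345, -0.1744,  0.08  ])]
stand scene [array([ 0.487, -0.378,  0.08 ]), array([ 0.4859, -0.1787,  0.08  ]), array([ 0.4406, -0.1776,  0.08  ]), array([ 0.4385, -0.376 ,  0.08  ])]
hex [ 0.4561 -0.2792  0.138 ] [ 0.4596 -0.2733  0.138 ] sd [ 0.4563 -0.2131  0.165 ] [ 0.4597 -0.208   0.165 ]
```

The two cameras agree to about 2 mm. The hole is at (0.458, 0.2115), the loader yaw is 85.5° and the pin is at (0.461, -0.341). Next I'll write a helper for the row arithmetic.

```bash
cat >> h.py <<'E'
def plan(target,yaw=None,n=8):
    from cell import telemetry
    s=telemetry.observe();p=np.array(s["tool_pos"]);y0=s["tool_rot"][2]
    if yaw is None: yaw=y0
    dy=(yaw-y0+np.pi)%(2*np.pi)-np.pi
    d=np.array(target)-p;out=[]
    print("t %.2f"%s["time"],"from",np.round(p,4),"rot",np.round(s["tool_rot"],4),"d",np.round(d*1000,1),"dyaw",round(dy,3),"open",round(s["opening"],4))
    for i in range(n):
        a=y0+dy*i/n; w=d/n*1000
        out.append("%.1f %.1f %.1f %.3f"%(np.cos(a)*w[0]+np.sin(a)*w[1],np.sin(a)*w[0]-np.cos(a)*w[1],-w[2],-dy/n))
    print("; ".join(out))
E
python3 -c "
from h import *
plan([.461,-.341,.235],np.pi/2,9)"
```

```text
t 1.30 from [ 0.116  -0.512   0.2408] rot [3.1415 0.     0.2228] d [345.  171.   -5.8] dyaw 1.348 open 0.0916
41.6 -10.1 0.6 -0.150; 42.6 -3.7 0.6 -0.150; 42.7 2.7 0.6 -0.150; 41.8 9.0 0.6 -0.150; 40.0 15.1 0.6 -0.150; 37.3 20.9 0.6 -0.150; 33.8 26.3 0.6 -0.150; 29.5 31.0 0.6 -0.150; 24.5 35.1 0.6 -0.150
```

servo_tool(targets="41 -10 0 -0.15; 43 -4 0 -0.15; 43 3 0 -0.15; 42 9 0 -0.15; 40 15 0 -0.15; 37 21 0 -0.15; 34 26 0 -0.15; 29 31 0 -0.15; 24 35 0 -0.15; 0 0 0 0; 0 0 0 0", hand=0.7)

```text
time: 2.68
tool_pos: [0.4675, -0.3308, 0.2403]
tool_rot: [3.141, 0.002, 1.614]
contact_force: [-0.3, 0.6, 0.4]
opening: 0.0643
```

```bash
python3 - <<'E'
from h import *
from cell import cams
plan([.461,-.341,.235],np.pi/2,4)
p=cams.read_camera("wrist");cv2.imwrite("pics/w1.png",p["color"][:,:,::-1])
print([(float(r["score"]),r["extent"]) for r in cams.cut_out(p,"pin")])
print([proj(p,[.461,-.341,z]) for z in(.142,.08)])
E
```

```text
t 2.67 from [ 0.4675 -0.3308  0.2403] rot [3.1413e+00 2.0000e-03 1.6142e+00] d [ -6.5 -10.2  -5.3] dyaw -0.043 open 0.0643
-2.5 -1.7 1.3 0.011; -2.5 -1.7 1.3 0.011; -2.5 -1.7 1.3 0.011; -2.5 -1.7 1.3 0.011
[(0.81, [307.1, 245.8, 27.0, 52.7])]
[array([309.41138579, 257.16022956]), array([311.12739246, 230.12030243])]
```

View pics/w1.png

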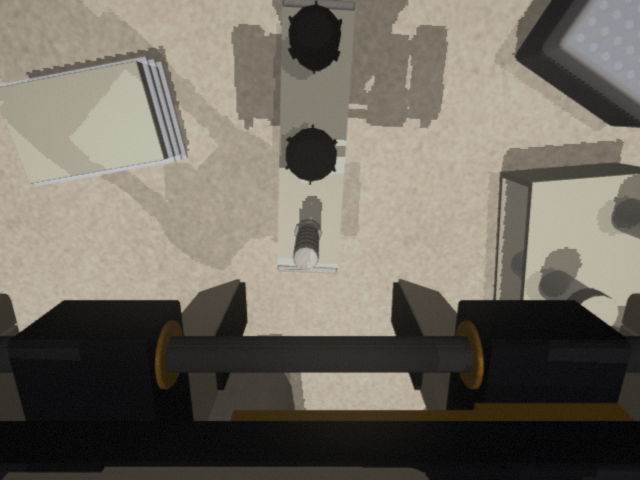

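The pin top is at (306,258), about 1.5 mm lower in x than predicted, so I'll use (0.4595, -0.341).

```bash
python3 - <<'E'
from h import *
plan([.4595,-.341,.240],np.pi/2,3)
E
```

```text
t 2.77 from [ 0.4671 -0.3311  0.2405] rot [3.1410e+00 2.0000e-03 1.6134e+00] d [-7.6 -9.9 -0.5] dyaw -0.043 open 0.0645
-3.2 -2.7 0.2 0.014; -3.2 -2.6 0.2 0.014; -3.3 -2.6 0.2 0.014
```

servo_tool(targets="-3.3 -2.5 0 0.015; -3.3 -2.5 0 0.015; -3.3 -2.5 0 0.013; 0 0 20 0; 0 0 20 0; 0 0 15 0; 0 0 0 0; 0 0 0 0", hand=0.55)

```text
time: 3.78
tool_pos: [0.4569, -0.3458, 0.1855]
tool_rot: [3.139, 0.004, 1.559]
contact_force: [0.0, 0.4, -0.3]
opening: 0.051
```

```bash
python3 - <<'E'
from h import *
from cell import cams
plan([.4595,-.341,.111],np.pi/2,5)
p=cams.read_camera("wrist");cv2.imwrite("pics/w2.png",p["color"][:,:,::-1])
print([proj(p,[.4595,-.341,z]) for z in(.142,.08)])
E
```

```text
t 3.77 from [ 0.4569 -0.3458  0.1855] rot [3.1393 0.0045 1.5586] d [  2.6   4.8 -74.5] dyaw 0.012 open 0.051
1.0 0.5 14.9 -0.002; 1.0 0.5 14.9 -0.002; 1.0 0.5 14.9 -0.002; 1.0 0.5 14.9 -0.002; 1.0 0.5 14.9 -0.002
[array([325.14837216, 267.50142546]), array([323.47942485, 232.05871326])]
```

View pics/w2.png

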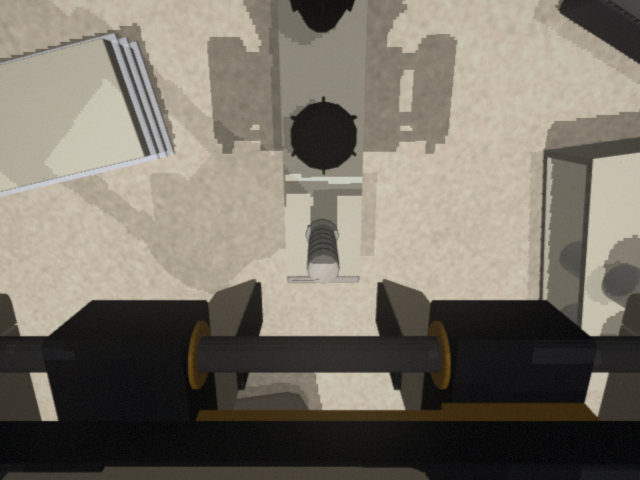

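servo_tool(targets="1.5 1 15 0; 1.5 0 15 0; 0 0 15 0; 0 0 15 0; 0 0 8 0; 0 0 0 0; 0 0 0 0")

```text
time: 4.7
tool_pos: [0.4583, -0.3428, 0.1127]
tool_rot: [3.139, 0.004, 1.559]
contact_force: [-0.2, 0.1, 0.3]
opening: 0.0507
```

```bash
python3 - <<'E'
from h import *
from cell import cams
plan([.459,-.342,.111],np.pi/2,2)
p=cams.read_camera("wrist");cv2.imwrite("pics/w3.png",p["color"][:,:,::-1])
E
```

```text
t 4.70 from [ 0.4583 -0.3428  0.1127] rot [3.1393 0.0044 1.5588] d [ 0.7  0.8 -1.7] dyaw 0.012 open 0.0507
0.4 0.3 0.9 -0.006; 0.4 0.3 0.9 -0.006
```

View pics/w3.png

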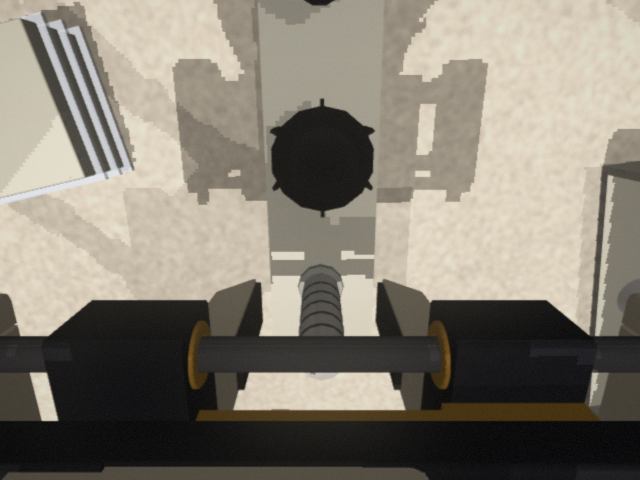

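The pin is centred between the jaws (column 321), so I'll grip it and lift.

servo_tool(targets="0 0 0 0; 0 0 0 0; 0 0 0 0; 0 0 0 0; 0 0 0 0; 0 0 0 0", hand=0, squeeze=45)

```text
time: 5.5
tool_pos: [0.4588, -0.3433, 0.1141]
tool_rot: [3.137, 0.006, 1.559]
contact_force: [0.6, 0.1, -0.0]
opening: 0.0159
```

servo_tool(targets="0 0 -6 0; 0 0 -14 0; 0 0 -20 0; 0 0 -20 0; 0 0 -20 0; 0 0 -20 0; 0 0 0 0; 0 0 0 0")

```text
time: 6.5
tool_pos: [0.4585, -0.3427, 0.2223]
tool_rot: [3.135, 0.009, 1.559]
contact_force: [-0.0, -0.1, -1.3]
opening: 0.0163
```

```bash
python3 - <<'E'
from h import *
from cell import cams
plan([.458,.2115,.22],np.pi/2,12)
for n in["wrist","scene"]:
    p=cams.read_camera(n);cv2.imwrite(f"pics/{n}4.png",p["color"][:,:,::-1])
    if n=="scene":crop(p,150,90,200,150,4,"pics/s4.png")
E
```

```text
t 6.50 from [ 0.4585 -0.3427  0.2223] rot [3.1349 0.0087 1.5589] d [-5.000e-01  5.542e+02 -2.300e+00] dyaw 0.012 open 0.0163
46.2 -0.6 0.2 -0.001; 46.2 -0.5 0.2 -0.001; 46.2 -0.5 0.2 -0.001; 46.2 -0.5 0.2 -0.001; 46.2 -0.4 0.2 -0.001; 46.2 -0.4 0.2 -0.001; 46.2 -0.3 0.2 -0.001; 46.2 -0.3 0.2 -0.001; 46.2 -0.2 0.2 -0.001; 46.2 -0.2 0.2 -0.001; 46.2 -0.1 0.2 -0.001; 46.2 -0.1 0.2 -0.001
```

View pics/wrist4.png

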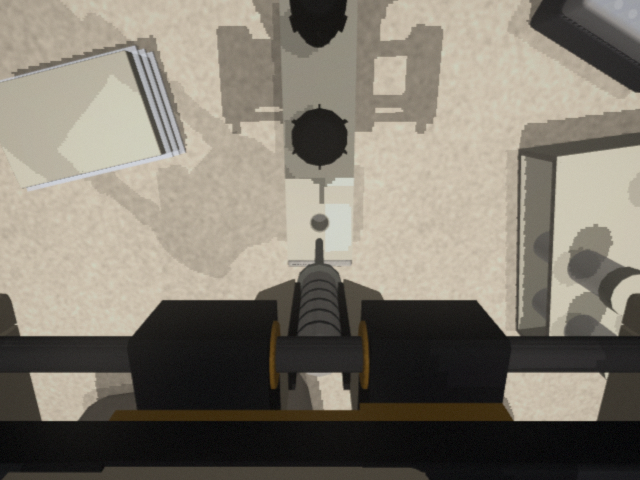

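View pics/s4.png

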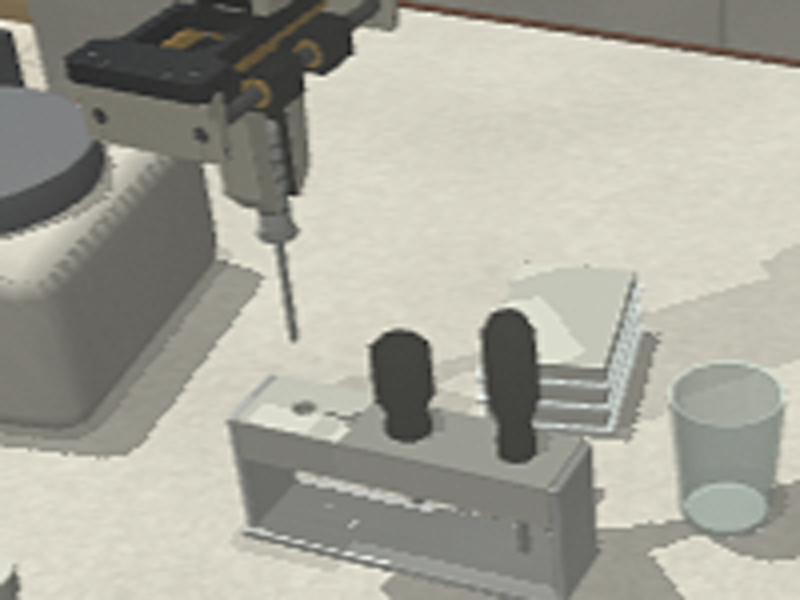

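```bash
python3 - <<'E'
from h import *
from cell import cams,telemetry
p=cams.read_camera("wrist");s=cams.read_camera("scene")
crop(p,270,190,100,100,6,"pics/w5.png")
crop(s,190,140,80,65,9,"pics/s5.png")
print(telemetry.observe()["tool_pos"])
print("slot",ray(p,(319,222),.08),"tip w",ray(p,(319,240),.124),"tip s",ray(s,(150+293/4,90+340/4),.124),"slot s",ray(s,(150+303/4,90+408/4),.08))
print(telemetry.observe()["tool_rot"])
E
```

```text
[ 0.45846743 -0.34267783  0.22177093]
slot [ 0.45875454 -0.34168644  0.08      ] tip w [ 0.45844727 -0.34130532  0.124     ] tip s [ 0.46119591 -0.3430353   0.124     ] slot s [ 0.46236127 -0.34303606  0.08      ]
[3.13554634 0.00798032 1.55880255]
```

View pics/w5.png

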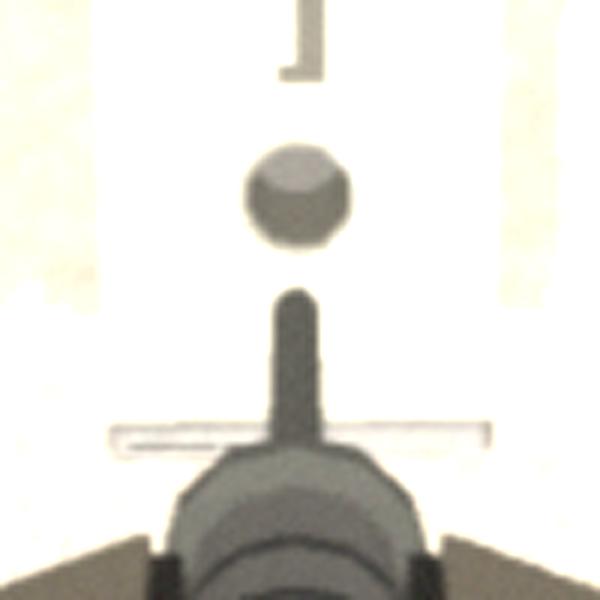

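View pics/s5.png

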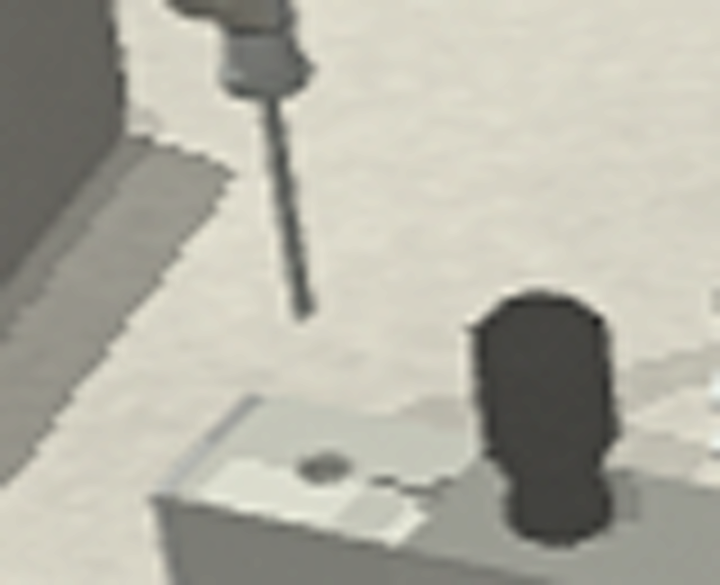

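In the wrist view the tip is above the slot at about (319,239), and the two cameras agree to about 1 mm. I'll raise the pin over the drivers and move to the loader.

servo_tool(targets="0 0 -25 0; 0 0 -25 0; 0 0 -20 0; 20 0 0 0; 40 0 0 0; 46 0 0 0; 46 0 0 0; 46 0 0 0; 46 0 0 0; 46 0 0 0; 46 0 0 0; 46 0 0 0; 46 0 0 0; 40 0 0 0; 25 0 0 0; 15 0 0 0; 0 0 0 0; 0 0 0 0")

```text
time: 8.95
tool_pos: [0.4472, 0.195, 0.273]
tool_rot: [-3.115, -0.005, 1.563]
contact_force: [0.1, 0.2, -0.7]
opening: 0.0163
```

```bash
python3 - <<'E'
from h import *
plan([.4582,.210,.225],np.pi/2,4)
E
```

```text
t 8.95 from [0.4472 0.195  0.273 ] rot [-3.1147 -0.0049  1.5633] d [ 11.  15. -48.] dyaw 0.007 open 0.0163
3.8 2.7 12.0 -0.002; 3.8 2.7 12.0 -0.002; 3.8 2.7 12.0 -0.002; 3.8 2.7 12.0 -0.002
```

```bash
cat >> h.py <<'E'
from scipy.spatial.transform import Rotation as Ro
def plan2(target,n=4):
    "translation only, full tilt; also returns tip"
    from cell import telemetry
    s=telemetry.observe();R=Ro.from_euler("xyz",s["tool_rot"]).as_matrix();p=np.array(s["tool_pos"])
    d=R.T@(np.array(target)-p)*1000
    print("t %.2f"%s["time"],"pos",np.round(p,4),"rot",np.round(s["tool_rot"],4),"F",np.round(s["contact_force"],1),"tip",np.round(p+R@[.0014,0,.0985],4),"open",round(s["opening"],4))
    print("tool d",np.round(d,1),"per row",np.round(d/n,1))
E
python3 - <<'E'
from h import *
plan2([.456,.210,.225],4)
E
```

```text
t 8.95 pos [0.4472 0.195  0.273 ] rot [-3.1147 -0.0049  1.5633] F [ 0.1  0.2 -0.7] tip [0.4446 0.1969 0.1745] open 0.0163
tool d [14.8 10.  47.8] per row [ 3.7  2.5 11.9]
```

servo_tool(targets="3.5 3.5 10 0; 3.5 3.5 12 0; 3.5 3.5 12 0; 2 2 10 0; 0 0 0 0; 0 0 0 0")

```text
time: 9.7
tool_pos: [0.4596, 0.2062, 0.2245]
tool_rot: [-3.113, -0.004, 1.56]
contact_force: [-1.4, -0.1, -0.6]
opening: 0.0161
```

```bash
python3 - <<'E'
from h import *
from cell import cams
plan2([.4606,.2096,.225],2)
p=cams.read_camera("wrist");cv2.imwrite("pics/w6.png",p["color"][:,:,::-1])
s=cams.read_camera("scene");crop(s,420,140,130,110,6,"pics/s6.png")
print(proj(p,[.458,.2115,.1]),proj(s,[.458,.2115,.1]))
E
```

```text
t 9.70 pos [0.4596 0.2062 0.2245] rot [-3.1129 -0.0039  1.5597] F [-1.4 -0.1 -0.6] tip [0.4568 0.208  0.126 ] open 0.0161
tool d [ 3.4  0.9 -0.5] per row [ 1.7  0.5 -0.3]
[322.66486206 225.09913075] [479.97717216 236.34841503]
```

View pics/w6.png

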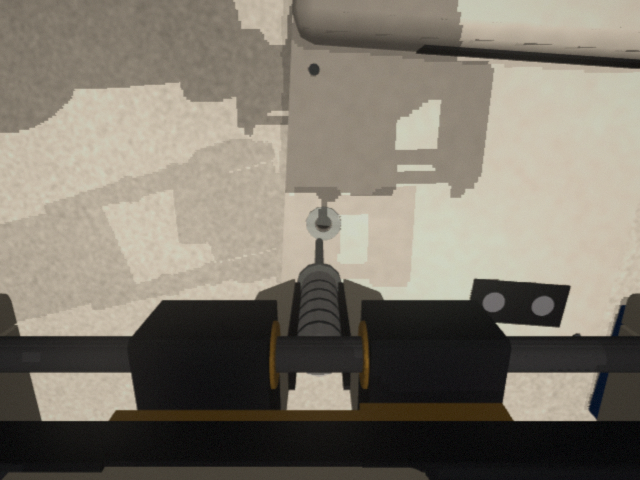

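View pics/s6.png

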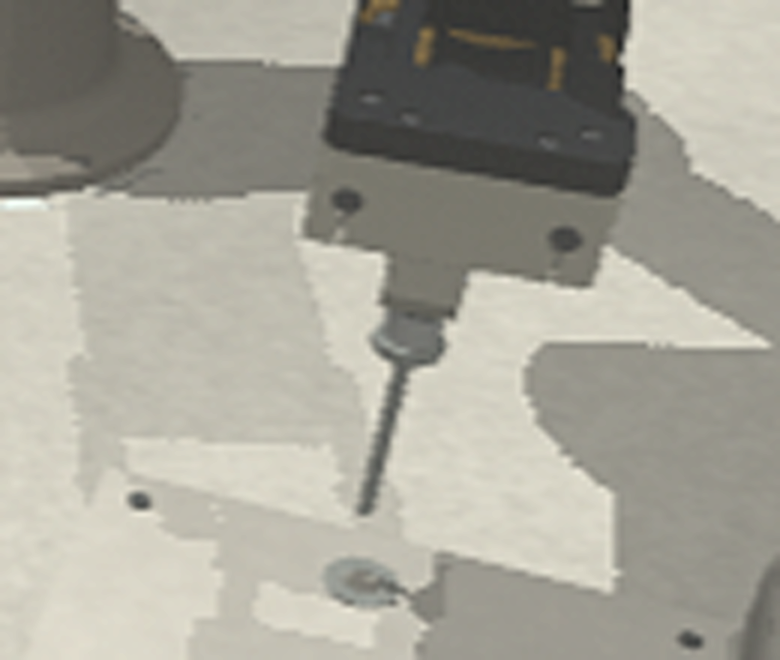

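```bash
python3 - <<'E'
from h import *
from cell import cams
p=cams.read_camera("wrist")
s=cams.read_camera("scene")
print("hole w",ray(p,(323,222),.1),"tip w",ray(p,(319.5,239),.126))
print("hole s",ray(s,(420+359/6,140+581/6),.1),"tip s",ray(s,(420+365/6,140+512/6),.126))
E
```

```text
hole w [0.45829432 0.2137299  0.1       ] tip w [0.45645077 0.2093387  0.126     ]
hole s [0.4596127  0.21137614 0.1       ] tip s [0.45794439 0.20768833 0.126     ]
```

Both cameras put the tip (+1.7, +4.0) mm short of the hole. I'll correct that while lowering to just above the mouth.

servo_tool(targets="1.7 1 5 0; 1.3 0.8 5 0; 0.5 0.4 6 0; 0 0 0 0; 0 0 0 0")

```text
time: 10.52
tool_pos: [0.4616, 0.2101, 0.2078]
tool_rot: [-3.114, -0.004, 1.56]
contact_force: [0.8, 0.1, 0.3]
opening: 0.0162
```

```bash
python3 - <<'E'
from h import *
from cell import cams
plan2([.4606,.2096,.225],2)
p=cams.read_camera("wrist");crop(p,270,180,100,100,6,"pics/w7.png")
s=cams.read_camera("scene");crop(s,450,200,60,50,10,"pics/s7.png")
E
```

```text
t 10.53 pos [0.4616 0.2101 0.2078] rot [-3.114  -0.0042  1.5598] F [0.8 0.1 0.3] tip [0.4589 0.2119 0.1094] open 0.0162
tool d [ -0.4  -1.4 -17.1] per row [-0.2 -0.7 -8.6]
```

View pics/w7.png

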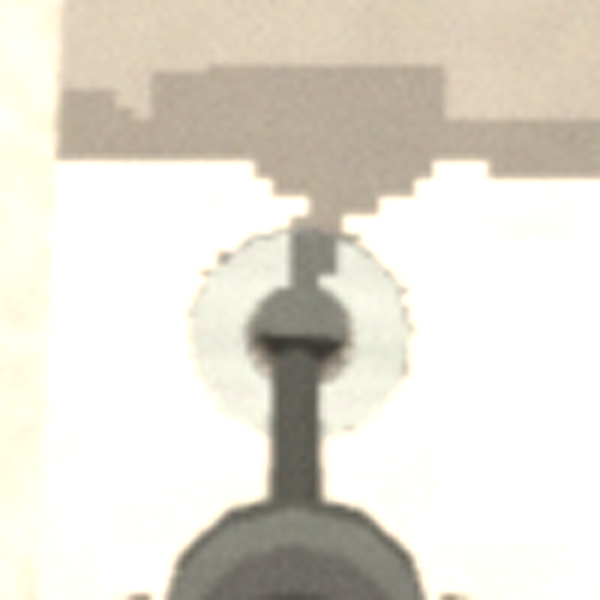

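View pics/s7.png

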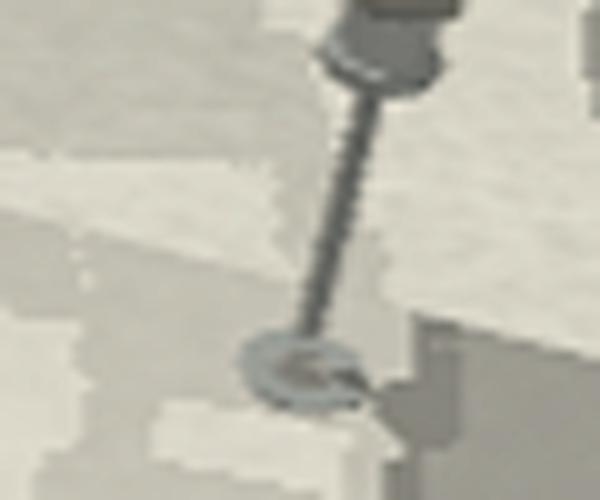

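Aligned. Going down the hole, still above the catch for now.

servo_tool(targets="0 0.2 7 0; 0 0.3 10 0; 0 0.3 10 0; 0 0.3 10 0; 0 0 4 0; 0 0 0 0")

```text
time: 11.38
tool_pos: [0.4612, 0.21, 0.1634]
tool_rot: [-3.113, -0.004, 1.56]
contact_force: [-0.2, 0.2, -0.4]
opening: 0.0158
```

```bash
python3 - <<'E'
from h import *
plan2([.4616,.2101,.153],2)
E
```

```text
t 11.38 pos [0.4612 0.21   0.1634] rot [-3.1129 -0.0039  1.5596] F [-0.2  0.2 -0.4] tip [0.4584 0.2119 0.0649] open 0.0158
tool d [ 0.   0.7 10.4] per row [0.  0.4 5.2]
```

servo_tool(targets="0 0 3 0; 0 0 3 0; 0 0 3 0; 0 0 2 0; 0 0 0 0")

```text
time: 12.0
tool_pos: [0.4615, 0.2096, 0.1565]
tool_rot: [-3.117, -0.003, 1.56]
contact_force: [-2.2, -1.2, 0.6]
opening: 0.0163
```

```bash
python3 - <<'E'
from h import *
from cell import cams
plan2([.4616,.2101,.153],2)
s=cams.read_camera("scene");crop(s,380,200,230,190,3,"pics/s8.png")
E
```

```text
t 12.00 pos [0.4615 0.2096 0.1565] rot [-3.117  -0.0035  1.5604] F [-2.2 -1.2  0.6] tip [0.4591 0.2114 0.0581] open 0.0163
tool d [0.4 0.2 3.5] per row [0.2 0.1 1.8]
```

View pics/s8.png

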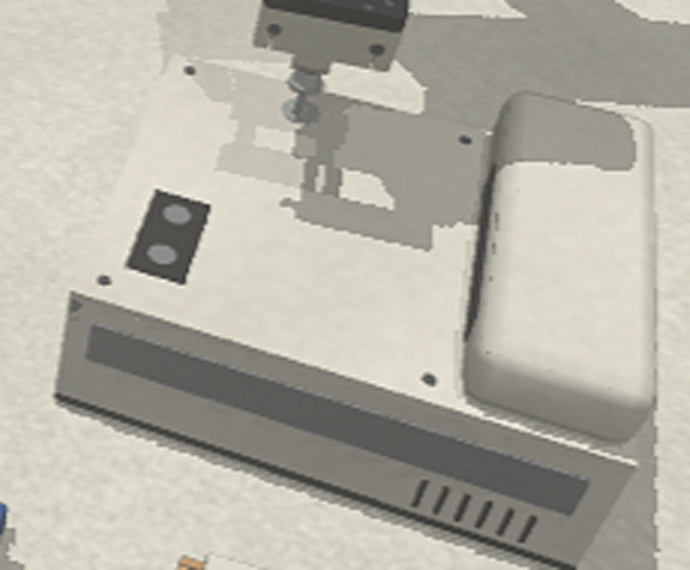

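servo_tool(targets="0 0 3 0; 0 0 3 0; 0 0 3 0")

```text
time: 12.42
tool_pos: [0.4616, 0.2095, 0.1494]
tool_rot: [-3.119, -0.003, 1.561]
contact_force: [-1.6, -0.9, 5.4]
opening: 0.0165
```

```bash
python3 - <<'E'
from h import *
from cell import cams
plan2([.4616,.2101,.153],2)
s=cams.read_camera("scene");crop(s,380,200,230,190,3,"pics/s9.png")
E
```

```text
t 12.43 pos [0.4616 0.2095 0.1494] rot [-3.1194 -0.0034  1.5606] F [-1.6 -0.9  5.4] tip [0.4595 0.2112 0.051 ] open 0.0165
tool d [ 0.7 -0.1 -3.6] per row [ 0.3 -0.1 -1.8]
```

View pics/s9.png

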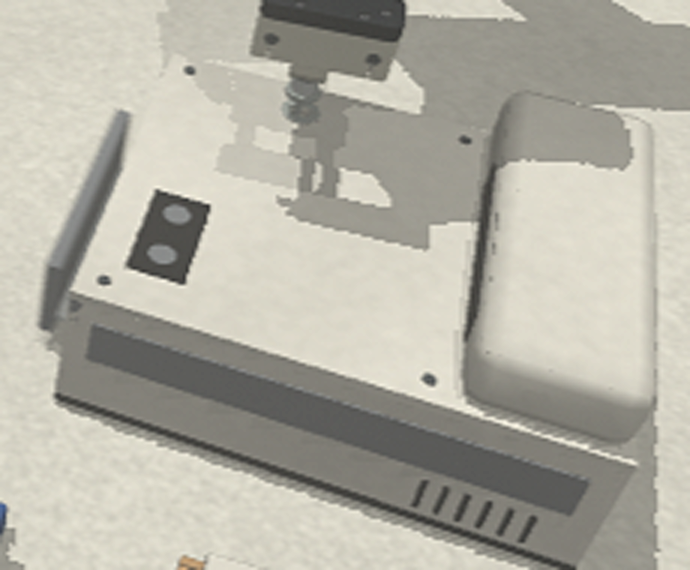

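The catch let go and the tray is springing out (left side of the picture). I'll hold briefly, then withdraw.

servo_tool(targets="0 0 0 0; 0 0 0 0; 0 0 -8 0; 0 -0.2 -12 0; 0 -0.3 -15 0; 0 -0.3 -15 0; 0 0 -15 0; 0 0 -20 0; 0 0 -25 0; 0 0 -25 0; 0 0 -10 0; 0 0 0 0")

```text
time: 13.98
tool_pos: [0.4653, 0.2096, 0.3026]
tool_rot: [-3.125, -0.006, 1.561]
contact_force: [-0.5, -0.1, -0.9]
opening: 0.0157
```

```bash
python3 - <<'E'
from h import *
from cell import cams
plan2([.4585,-.343,.285],12)
s=cams.read_camera("scene");cv2.imwrite("pics/s10.png",s["color"][:,:,::-1])
E
```

```text
t 13.97 pos [0.4653 0.2096 0.3026] rot [-3.1249 -0.0058  1.5606] F [-0.5 -0.1 -0.9] tip [0.4637 0.2116 0.2041] open 0.0157
tool d [-552.7   -0.9   14.4] per row [-46.1  -0.1   1.2]
```

View pics/s10.png

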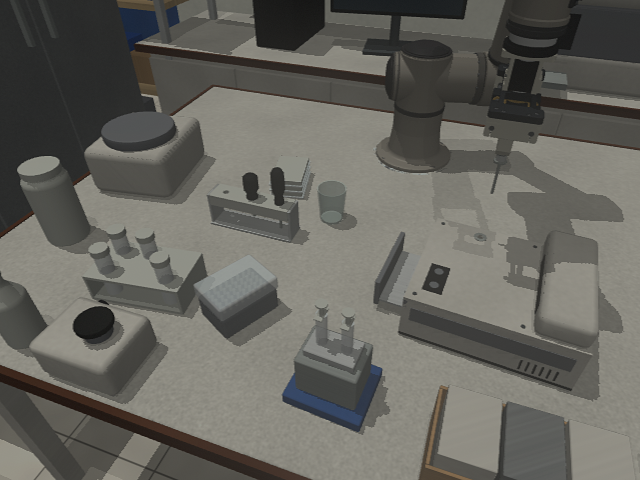

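The tray is out at about (390,270), so the pin goes back to the stand.

servo_tool(targets="-15 0 0 0; -30 0 0 0; -40 0 0 0; -40 0 0 0; -40 0 0 0; -40 0 0 0; -40 0 0 0; -40 0 0 0; -40 0 0 0; -40 0 0 0; -40 0 0 0; -40 0 0 0; -40 0 0 0; -35 0 0 0; -20 0 0 0; -8 0 0 0; 0 0 0 0; 0 0 0 0")

```text
time: 16.27
tool_pos: [0.4461, -0.3632, 0.2839]
tool_rot: [-3.097, -0.013, 1.558]
contact_force: [-0.2, 0.2, -0.6]
opening: 0.0165
```

```bash
python3 - <<'E'
from h import *
from cell import cams
plan2([.4585,-.3428,.225],4)
E
```

```text
t 16.27 pos [ 0.4461 -0.3632  0.2839] rot [-3.0975 -0.0128  1.5577] F [-0.2  0.2 -0.6] tip [ 0.4418 -0.3605  0.1855] open 0.0165
tool d [19.8 14.7 58.6] per row [ 4.9  3.7 14.6]
```

servo_tool(targets="4 4 8 0; 4 4 12 0; 4 4 12 0; 4 4 12 0; 2 2 8 0; 0 0 0 0; 0 0 0 0")

```text
time: 17.15
tool_pos: [0.4638, -0.3406, 0.2273]
tool_rot: [-3.097, -0.014, 1.561]
contact_force: [-0.3, -0.6, -1.0]
opening: 0.0161
```

```bash
python3 - <<'E'
from h import *
from cell import cams
plan2([.4585,-.3428,.225],4)
p=cams.read_camera("wrist");crop(p,220,150,200,150,4,"pics/w11.png")
s=cams.read_camera("scene");crop(s,180,110,130,110,6,"pics/s11.png")
E
```

```text
t 17.15 pos [ 0.4638 -0.3406  0.2273] rot [-3.0967 -0.0141  1.5612] F [-0.3 -0.6 -1. ] tip [ 0.4594 -0.3378  0.1289] open 0.0161
tool d [-2.3 -5.2  2.5] per row [-0.6 -1.3  0.6]
```

View pics/w11.png

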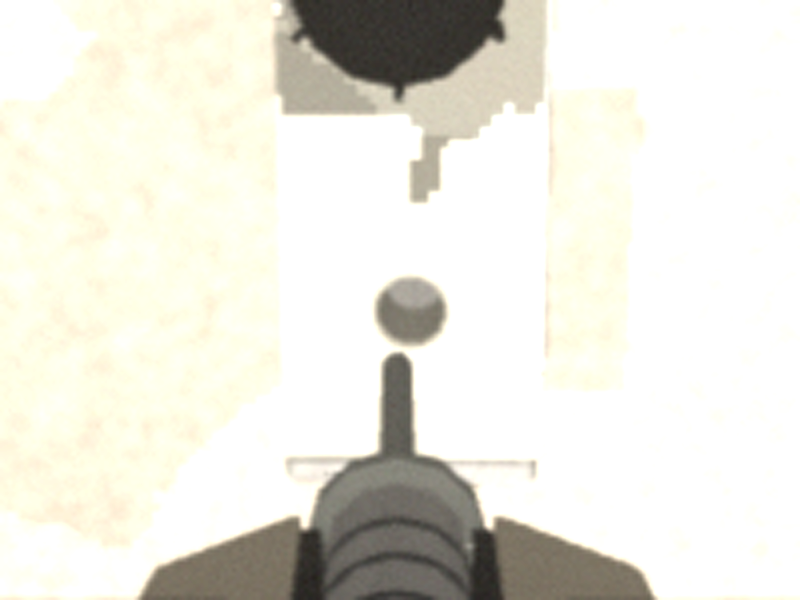

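View pics/s11.png

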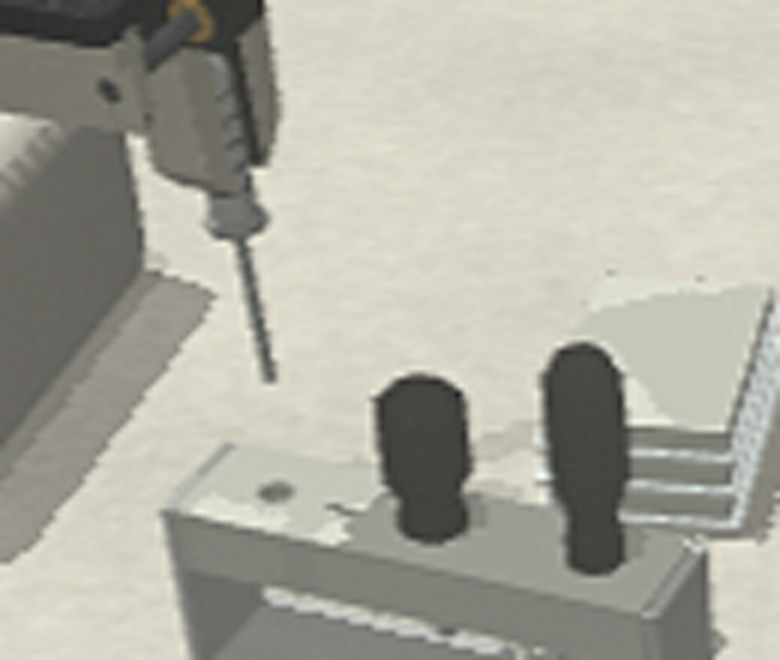

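```bash
python3 - <<'E'
from h import *
from cell import cams
p=cams.read_camera("wrist");s=cams.read_camera("scene")
a=ray(p,(220+411/4,150+311/4),.08);b=ray(p,(220+397/4,150+358/4),.129)
print("w slot",a,"tip",b,"d",a-b)
a=ray(s,(180+276/6,110+491/6),.08);b=ray(s,(180+269/6,110+380/6),.129)
print("s slot",a,"tip",b,"d",a-b)
E
```

```text
w slot [ 0.45933269 -0.34242923  0.08      ] tip [ 0.45880443 -0.33684492  0.129     ] d [ 0.00052826 -0.00558431 -0.049     ]
s slot [ 0.46157756 -0.34283556  0.08      ] tip [ 0.46086161 -0.3385227   0.129     ] d [ 0.00071595 -0.00431286 -0.049     ]
```

servo_tool(targets="-2 1 6 0; -2 1 10 0; -1.5 0.8 10 0; 0 0 8 0; 0 0 0 0; 0 0 0 0")

```text
time: 18.1
tool_pos: [0.4647, -0.3462, 0.1904]
tool_rot: [-3.096, -0.014, 1.56]
contact_force: [0.2, 0.7, -0.7]
opening: 0.0162
```

```bash
python3 - <<'E'
from h import *
from cell import cams
plan2([.4585,-.3428,.1141],4)
p=cams.read_camera("wrist");crop(p,220,150,200,150,4,"pics/w12.png")
s=cams.read_camera("scene");crop(s,200,150,80,70,8,"pics/s12.png")
E
```

```text
t 18.10 pos [ 0.4647 -0.3462  0.1904] rot [-3.0964 -0.0144  1.5605] F [ 0.2  0.7 -0.7] tip [ 0.4603 -0.3434  0.092 ] open 0.0162
tool d [ 2.3 -2.8 76.5] per row [ 0.6 -0.7 19.1]
```

View pics/w12.png

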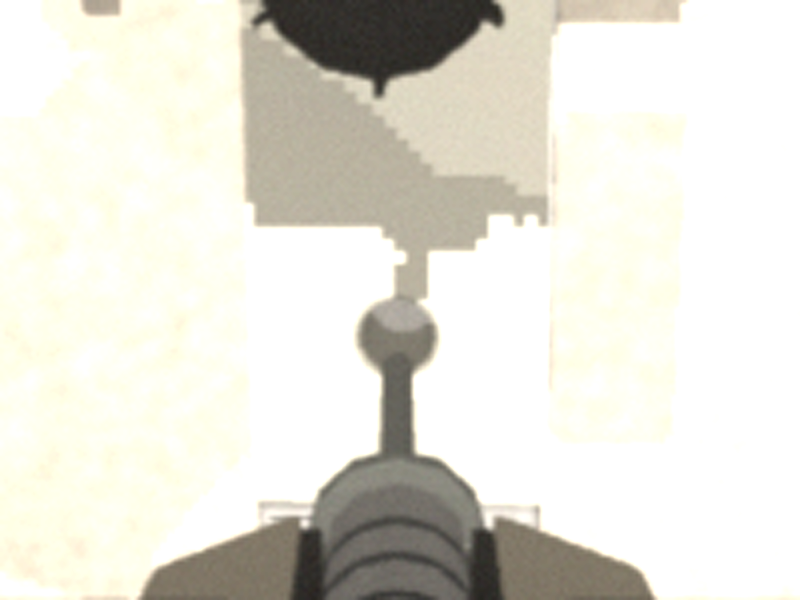

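View pics/s12.png

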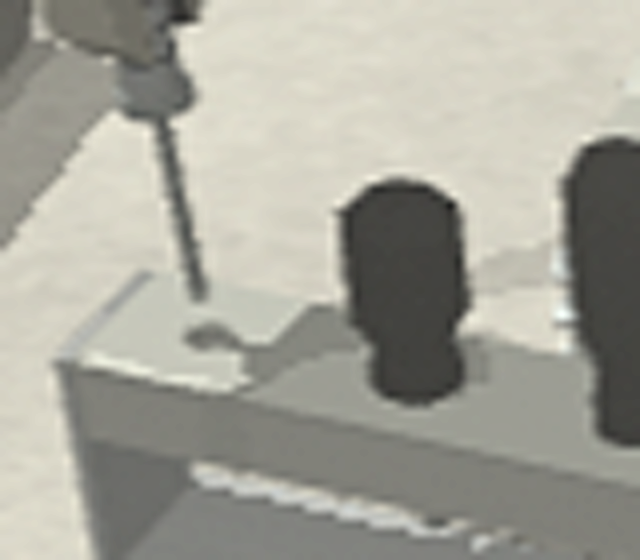

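Aligned over the slot, so I'll insert along the tool axis.

servo_tool(targets="0 0 8 0; 0 0 12 0; 0 0 12 0; 0 0 12 0; 0 0 12 0; 0 0 10 0; 0 0 5 0; 0 0 0 0")

```text
time: 19.2
tool_pos: [0.4612, -0.3449, 0.1144]
tool_rot: [-3.096, -0.015, 1.561]
contact_force: [-0.6, 0.1, 2.3]
opening: 0.0164
```

```bash
python3 - <<'E'
from h import *
from cell import cams
plan2([.4585,-.3428,.1141],4)
p=cams.read_camera("wrist");crop(p,220,150,200,150,4,"pics/w13.png")
s=cams.read_camera("scene");crop(s,200,150,110,90,7,"pics/s13.png")
E
```

```text
t 19.20 pos [ 0.4612 -0.3449  0.1144] rot [-3.0962 -0.0146  1.5606] F [-0.6  0.1  2.3] tip [ 0.4568 -0.3421  0.016 ] open 0.0164
tool d [ 2.1 -2.7  0.4] per row [ 0.5 -0.7  0.1]
```

View pics/s13.png

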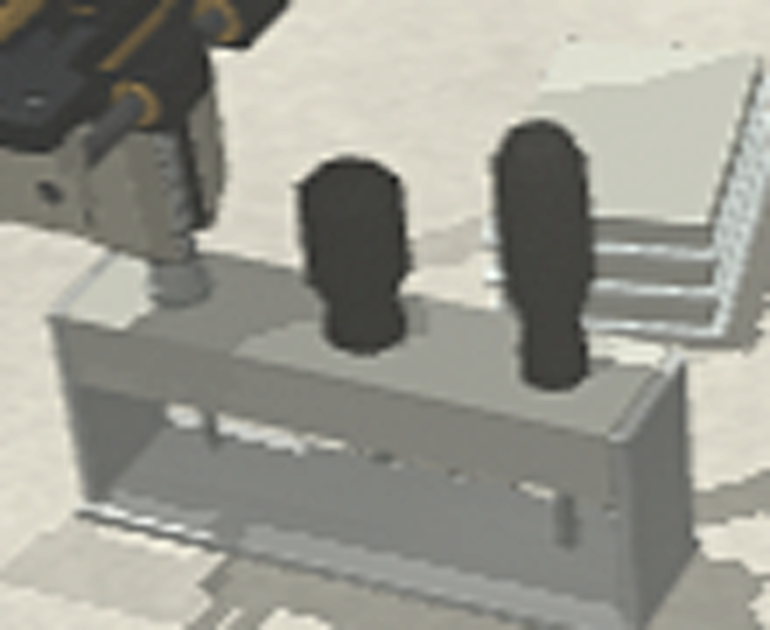

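The pin is seated: 2.3 N of contact, with the collar on the bar. I'll open the fingers and back straight off.

servo_tool(targets="0 0 0 0; 0 0 0 0; 0 0 0 0; 0 0 0 0; 0 0 -10 0; 0 0 -15 0; 0 0 -20 0; 0 0 -25 0; 0 0 -25 0; 0 0 -15 0; 0 0 0 0", hand=0.5)

```text
time: 20.68
tool_pos: [0.4676, -0.3475, 0.2356]
tool_rot: [-3.103, -0.009, 1.561]
contact_force: [-0.1, 0.2, -0.7]
opening: 0.046
```

```bash
python3 - <<'E'
from h import *
from cell import cams
plan([.538,.057,.22],np.radians(-4.5),14)
p=cams.read_camera("wrist");crop(p,220,150,200,150,4,"pics/w14.png")
s=cams.read_camera("scene");crop(s,200,150,110,90,7,"pics/s14.png")
crop(s,360,210,120,140,5,"pics/sl14.png")
t=cams.read_camera("top");crop(t,220,180,100,140,5,"pics/tl14.png")
for q in("tray_front","plate"):
    print(q,[(float(r["score"]),np.round(r["extent"],1)) for c in(s,t) for r in cams.cut_out(c,q)[:1]])
E
```

```text
t 20.68 from [ 0.4676 -0.3475  0.2356] rot [-3.1028 -0.0085  1.5608] d [ 70.4 404.5 -15.6] dyaw -1.639 open 0.046
28.9 4.7 1.1 0.117; 29.3 1.3 1.1 0.117; 29.3 -2.1 1.1 0.117; 28.8 -5.5 1.1 0.117; 28.0 -8.8 1.1 0.117; 26.7 -12.0 1.1 0.117; 25.2 -15.1 1.1 0.117; 23.2 -17.9 1.1 0.117; 21.0 -20.5 1.1 0.117; 18.4 -22.8 1.1 0.117; 15.6 -24.8 1.1 0.117; 12.6 -26.5 1.1 0.117; 9.5 -27.8 1.1 0.117; 6.1 -28.7 1.1 0.117
tray_front [(0.93, array([394.1, 266.7,  48.5,  74. ])), (0.64, array([264.6, 256.9,  34.9,  68.5]))]
plate [(0.69, array([224.1, 180.2,  10.7,  24.7])), (0.66, array([253.7, 255.9,   9.2,  51.1]))]
```

View pics/s14.png

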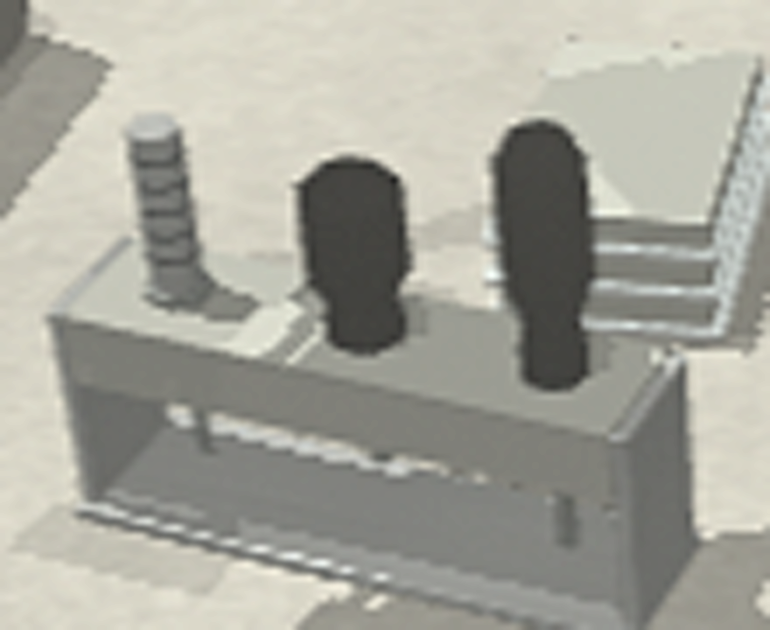

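View pics/sl14.png

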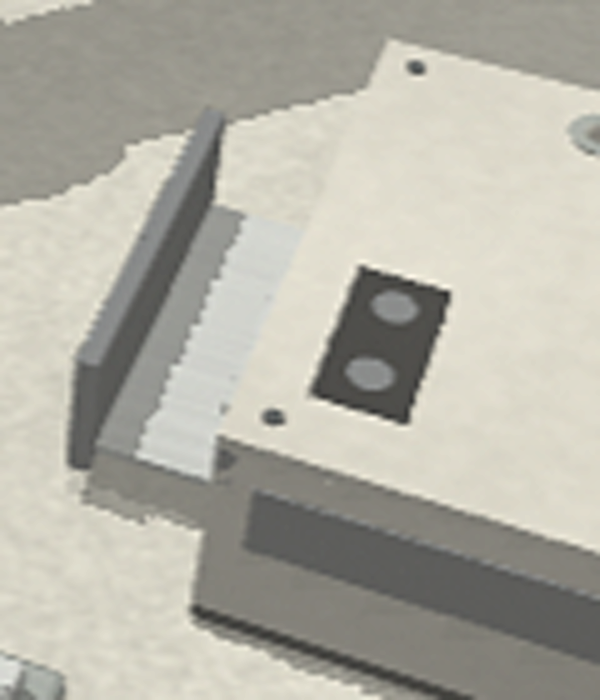

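View pics/tl14.png

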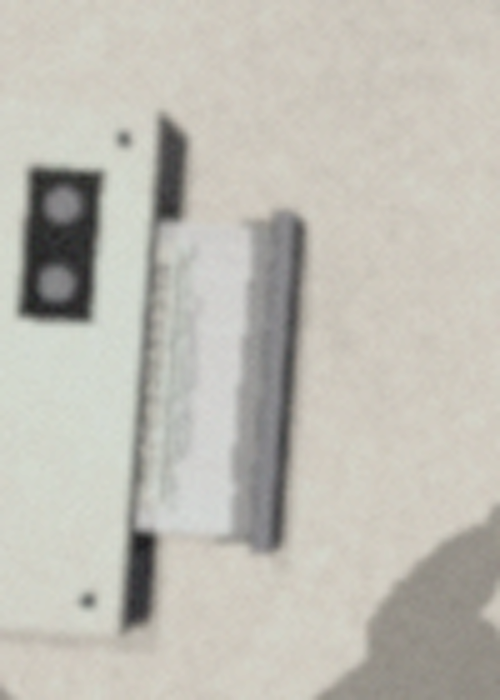

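The pin stands upright in its slot with its top at the same pixel as before. The tray panel is at about (393,262) in the scene view.

servo_tool(targets="29 5 -2 0.117; 29 1 -2 0.117; 29 -2 -2 0.117; 29 -5 -1 0.117; 28 -9 -1 0.117; 27 -12 -1 0.117; 25 -15 -1 0.117; 23 -18 -1 0.117; 21 -20 -1 0.117; 18 -23 0 0.117; 15 -25 0 0.117; 12 -26 0 0.117; 9 -28 0 0.117; 6 -28 0 0.117; 0 0 0 0; 0 0 0 0")

```text
time: 23.02
tool_pos: [0.546, 0.0659, 0.2399]
tool_rot: [-3.132, 0.057, -0.131]
contact_force: [0.2, 0.6, 0.7]
opening: 0.0455
```

```bash
python3 - <<'E'
from h import *
from cell import cams
import pickle
plan([.538,.057,.15],np.radians(-4.5),4)
plan2([.538,.057,.15],4)
p=cams.read_camera("wrist");cv2.imwrite("pics/w15.png",p["color"][:,:,::-1])
T=pickle.load(open("d.pkl","rb"))
c=lambda x,y,f,x0,y0:((x+.5)/f-.5+x0,(y+.5)/f-.5+y0)
for a in((288,212),(265,550),(277,380)): print(ray(T["top"],c(*a,5,220,180),.074))
for a in((215,112),(85,362)): print("s",ray(T["scene"],c(*a,5,360,210),.074))
print(proj(p,[.538,.057,.074]))
E
```

```text
t 23.02 from [0.546  0.0659 0.2399] rot [-3.1321  0.0569 -0.1315] d [ -8.   -8.9 -89.9] dyaw 0.053 open 0.0455
-1.7 2.5 22.5 -0.013; -1.7 2.4 22.5 -0.013; -1.8 2.4 22.5 -0.013; -1.8 2.4 22.5 -0.013
t 23.02 pos [0.546  0.0659 0.2399] rot [-3.1321  0.0569 -0.1315] F [0.2 0.6 0.7] tip [0.542  0.0674 0.1415] open 0.0455
tool d [-1.6 10.7 90.1] per row [-0.4  2.7 22.5]
[0.61643765 0.04954752 0.074     ]
[0.45965843 0.06083271 0.074     ]
[0.53824199 0.05497539 0.074     ]
s [0.46238756 0.0629967  0.074     ]
s [0.61985559 0.04971209 0.074     ]
[334.26190491 211.06422953]
```

View pics/w15.png

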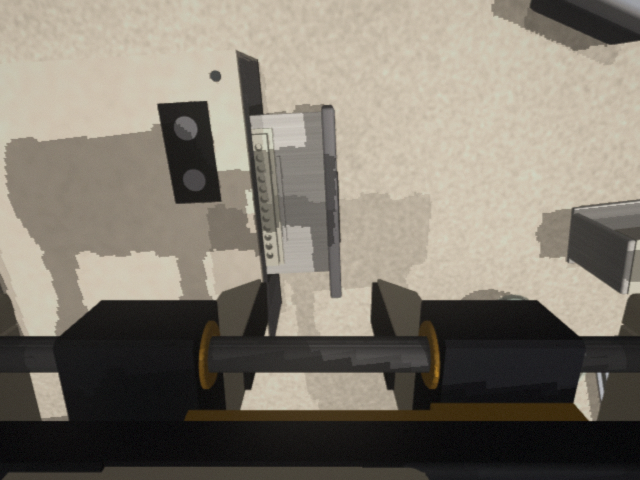

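servo_tool(targets="0 3 15 -0.013; 0 3 25 -0.013; 0 3 25 -0.013; 0 2 20 -0.013; 0 0 15 0; 0 0 0 0; 0 0 0 0")

```text
time: 23.95
tool_pos: [0.5362, 0.05, 0.1324]
tool_rot: [-3.13, 0.061, -0.079]
contact_force: [-0.0, -0.7, -0.3]
opening: 0.0462
```

```bash
python3 - <<'E'
from h import *
from cell import cams
plan([.538,.0555,.062],np.radians(-4.5),4)
plan2([.538,.0555,.062],4)
p=cams.read_camera("wrist");cv2.imwrite("pics/w16.png",p["color"][:,:,::-1])
s=cams.read_camera("scene");crop(s,340,180,140,140,4,"pics/s16.png")
E
```

```text
t 23.95 from [0.5362 0.05   0.1324] rot [-3.1297  0.0607 -0.0786] d [  1.8   5.5 -70.4] dyaw 0.0 open 0.0462
0.3 -1.4 17.6 -0.000; 0.3 -1.4 17.6 -0.000; 0.3 -1.4 17.6 -0.000; 0.3 -1.4 17.6 -0.000
t 23.95 pos [0.5362 0.05   0.1324] rot [-3.1297  0.0607 -0.0786] F [-0.  -0.7 -0.3] tip [0.5317 0.0516 0.034 ] open 0.0462
tool d [ 5.7 -4.8 70.3] per row [ 1.4 -1.2 17.6]
```

View pics/w16.png

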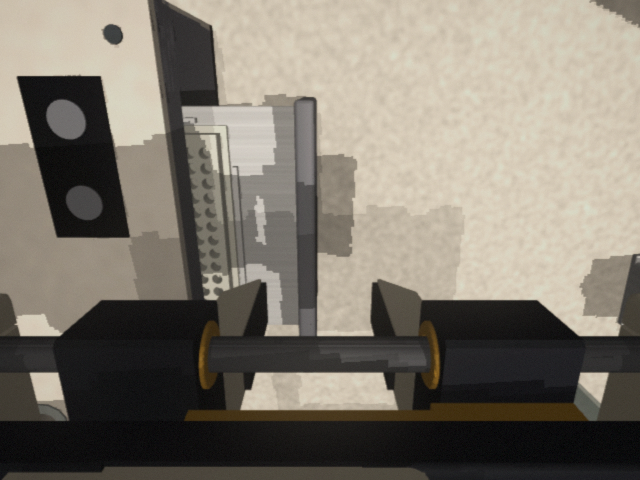

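View pics/s16.png

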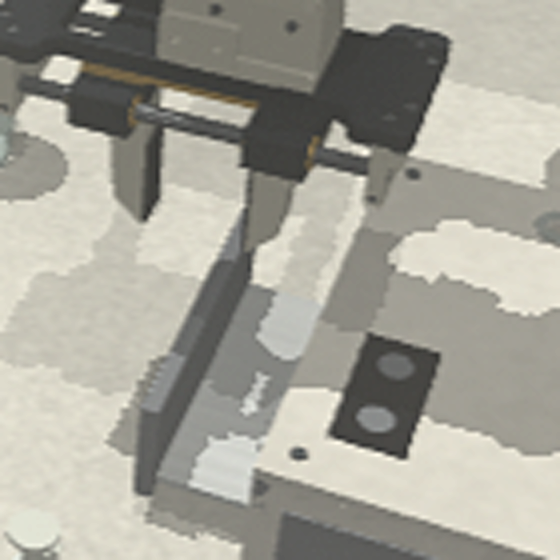

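servo_tool(targets="1 -2.5 10 0; 1 -1.5 15 0; 1 -0.5 15 0; 1 0 15 0; 1 0 12 0; 0 0 3 0; 0 0 0 0")

```text
time: 24.92
tool_pos: [0.5376, 0.0561, 0.0574]
tool_rot: [-3.13, 0.06, -0.078]
contact_force: [-0.5, -1.4, 0.2]
opening: 0.0458
```

```bash
python3 - <<'E'
from h import *
from cell import cams
plan2([.538,.0555,.062],4)
p=cams.read_camera("wrist");cv2.imwrite("pics/w17.png",p["color"][:,:,::-1])
s=cams.read_camera("scene");crop(s,340,180,140,140,4,"pics/s17.png")
E
```

```text
t 24.93 pos [0.5376 0.0561 0.0574] rot [-3.1298  0.0604 -0.0777] F [-0.5 -1.4  0.2] tip [ 0.5331  0.0576 -0.041 ] open 0.0458
tool d [ 0.2  0.5 -4.6] per row [ 0.   0.1 -1.2]
```

View pics/w17.png

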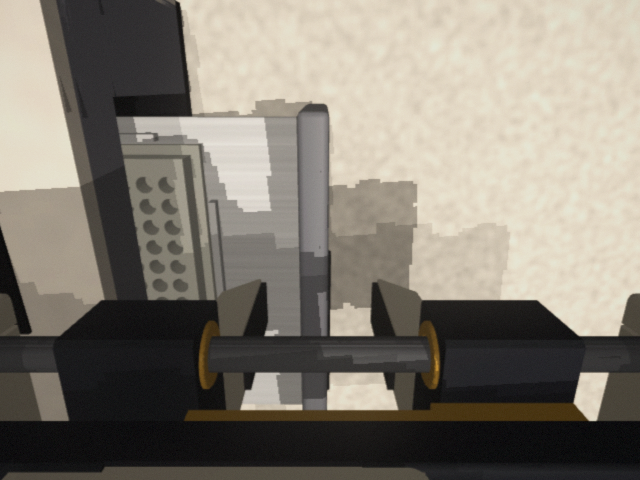

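View pics/s17.png

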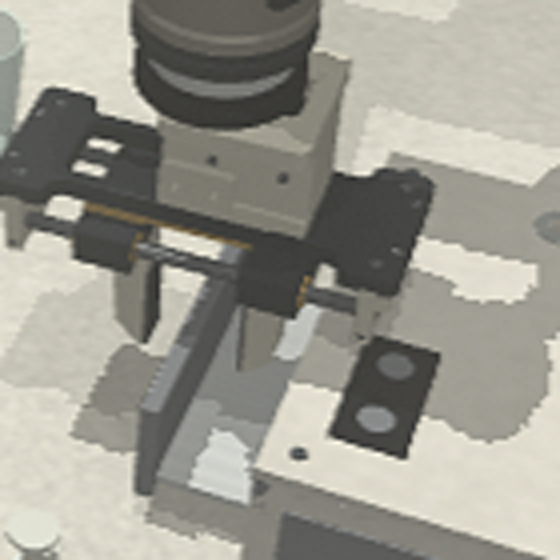

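The panel lies between the jaws (column 314) and nothing else touches. I'll raise 4 mm and close gently.

servo_tool(targets="0 0 -4 0; 0 0 0 0; 0 0 0 0; 0 0 0 0; 0 0 0 0; 0 0 0 0", hand=0, squeeze=15)

```text
time: 25.78
tool_pos: [0.539, 0.056, 0.0636]
tool_rot: [-3.13, 0.056, -0.078]
contact_force: [0.5, -0.3, -0.2]
opening: 0.01
```

```bash
python3 - <<'E'
from h import *
plan2([.5318,-.0205,.062],12)
E
```

```text
t 25.77 pos [0.539  0.056  0.0636] rot [-3.1297  0.0564 -0.0776] F [ 0.5 -0.3 -0.2] tip [ 0.5349  0.0575 -0.0348] open 0.01
tool d [-1.1 76.9  0.8] per row [-0.1  6.4  0.1]
```

Gripped with an opening of 10 mm, which is the panel's thickness. Drawing it out.

servo_tool(targets="0 3 0 0; 0 5 0 0; 0 7 0 0; 0 7 0 0; 0 7 0 0; 0 7 0 0; 0 7 0 0; 0 7 0 0; 0 6 0 0; 0 5 0 0")

```text
time: 27.02
tool_pos: [0.5339, -0.009, 0.0636]
tool_rot: [-3.129, 0.056, -0.078]
contact_force: [-0.6, 1.9, 3.0]
opening: 0.01
```

```bash
python3 - <<'E'
from h import *
plan2([.5318,-.0205,.062],5)
E
```

```text
t 27.02 pos [ 0.5339 -0.009   0.0636] rot [-3.1293  0.0561 -0.0778] F [-0.6  1.9  3. ] tip [ 0.5299 -0.0075 -0.0349] open 0.01
tool d [-1.1 11.7  1.5] per row [-0.2  2.3  0.3]
```

servo_tool(targets="0 4 0 0; 0 4 0 0; 0 3 0 0; 0 3 0 0")

```text
time: 27.52
tool_pos: [0.533, -0.0195, 0.0635]
tool_rot: [-3.122, 0.056, -0.08]
contact_force: [2.4, 21.5, 3.6]
opening: 0.0102
```

```bash
python3 - <<'E'
from h import *
plan2([.5318,-.0205,.062],5)
E
```

```text
t 27.52 pos [ 0.533  -0.0195  0.0635] rot [-3.1216  0.0557 -0.0799] F [ 2.4 21.5  3.6] tip [ 0.5291 -0.0172 -0.0349] open 0.0102
tool d [-1.   1.1  1.6] per row [-0.2  0.2  0.3]
```

The stop is reached: 21 N after about 76 mm of travel. I'll relax, open and lift off.

servo_tool(targets="0 0 0 0; 0 0 0 0")

```text
time: 27.78
tool_pos: [0.5331, -0.0192, 0.0635]
tool_rot: [-3.122, 0.056, -0.079]
contact_force: [-2.0, 0.7, 3.1]
opening: 0.0103
```

servo_tool(targets="0 0 0 0; 0 0 0 0; 0 0 0 0; 0 0 0 0; 0 0 -8 0; 0 0 -15 0; 0 0 -20 0; 0 0 -25 0; 0 0 -25 0; 0 0 -25 0; 0 0 -15 0; 0 0 0 0", hand=0.5)

```text
time: 29.28
tool_pos: [0.5414, -0.0235, 0.2074]
tool_rot: [-3.123, 0.049, -0.08]
contact_force: [1.0, 1.2, -0.6]
opening: 0.0456
```

```bash
python3 - <<'E'
from h import *
from cell import cams
plan2([.5318,-.0205,.062],5)
p=cams.read_camera("wrist");cv2.imwrite("pics/w20.png",p["color"][:,:,::-1])
s=cams.read_camera("scene");cv2.imwrite("pics/s20.png",s["color"][:,:,::-1])
t=cams.read_camera("top");crop(t,220,180,160,140,5,"pics/t20.png")
E
```

```text
t 29.27 pos [ 0.5414 -0.0235  0.2074] rot [-3.1228  0.0492 -0.0797] F [ 1.   1.2 -0.6] tip [ 0.5381 -0.0214  0.1089] open 0.0456
tool d [ -2.6   0.5 145.7] per row [-0.5  0.1 29.1]
```

View pics/w20.png

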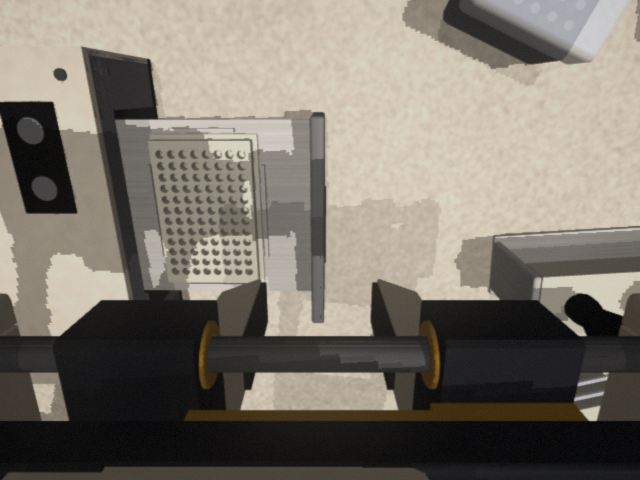

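View pics/s20.png

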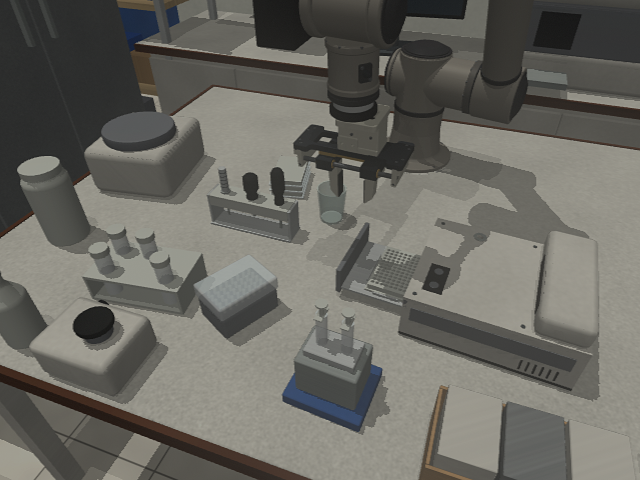

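View pics/t20.png

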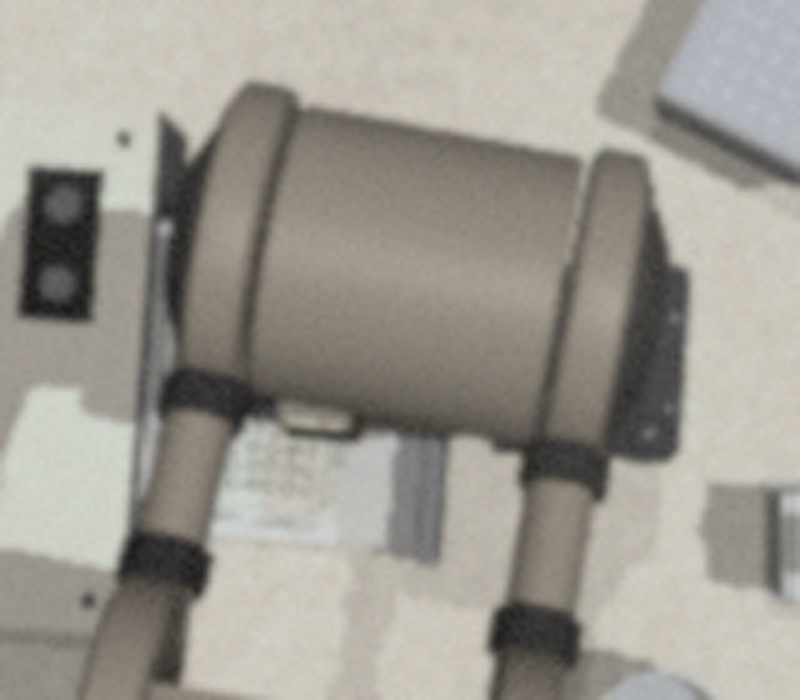

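The plate lies flat in its nest, within the lips at wrist view (205,205), and the pin stands upright. I'll measure the tray extension and the pin once more.

```bash
python3 - <<'E'
from h import *
from cell import cams
s=cams.read_camera("scene");crop(s,325,210,110,100,7,"pics/s21.png")
crop(s,200,160,110,85,7,"pics/s22.png")
x=np.array([.0785,.9969]);yy=np.array([-.9969,.0785]);c=np.array([.5542,.2591])
for e in(.130,.135,.140):
    pts=[]
    for lx in(-.145,-.135):
        for ly in(-.08,.08):
            q=c+x*(lx-e)+yy*ly; u=proj(s,[*q,.074]); pts.append(np.round((u-[325,210]+.5)*7-.5))
    print(e,[p.tolist() for p in pts])
E
```

```text
0.13 [[111.0, 424.0], [318.0, 88.0], [146.0, 435.0], [349.0, 96.0]]
0.135 [[94.0, 419.0], [302.0, 84.0], [129.0, 430.0], [333.0, 92.0]]
0.14 [[77.0, 414.0], [286.0, 79.0], [111.0, 424.0], [318.0, 88.0]]
```

View pics/s21.png

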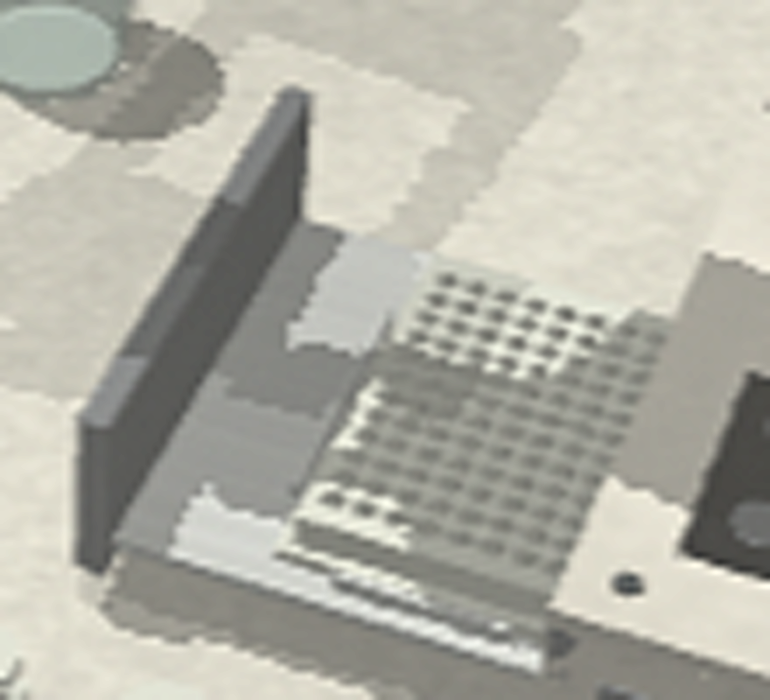

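View pics/s22.png

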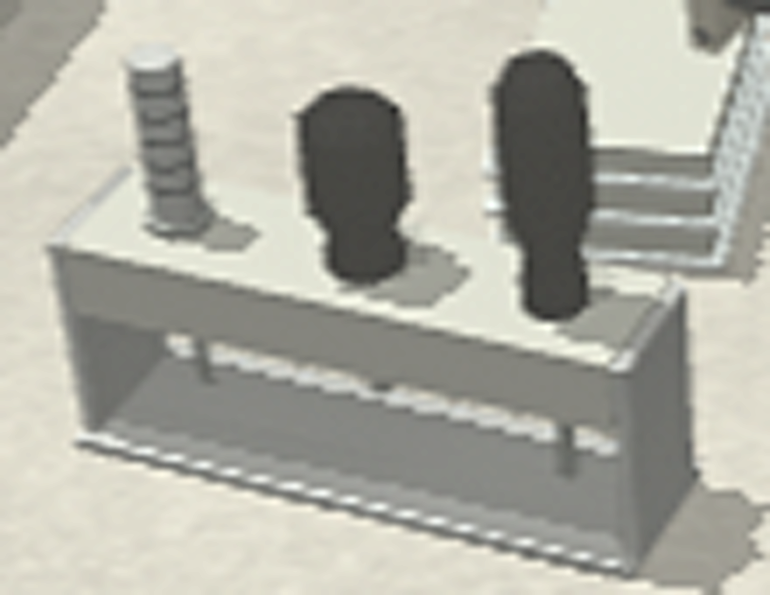

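The panel corner is at (78,412), where 0.140 m predicts (77,414). The pin looks the same as in the first picture.

```bash
python3 -c "
from cell import robot;print(robot.hand_in())"
```

```text
the job is handed in; nothing more can be done
None
```

The job is done and handed in at about 29.5 s of the 62 s allowed. I pushed the release pin down the hole until the catch let go and the tray sprang out. Then I put the pin back upright in its slot and drew the tray straight out by its front panel to its stop, then released it.

**Final checks**
- **Tray:** it met its stop with about 21 N at the wrist. In the scene picture the panel's near corner lies about 2 pixels, in the 7× enlarged crop, from where full travel (0.140 m) puts it.
- **Plate:** the wrist and scene pictures show it flat in its nest.
- **Pin:** upright with its collar on the bar, its top within a pixel of where it was in the first picture.
- **Other things:** none appear to have moved in the last scene picture, and the gripper was open and clear of everything.

**What was off**
- **Tool tilt:** the tool drifted about 2 to 3.5 degrees off vertical during the long moves. I allowed for it when inserting the pin, and it had no visible effect on the result.
- **Top camera:** the arm blocked the last top view, so the final checks rest on the scene and wrist cameras only.

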